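# Find the full cartridge carton by weight and load it in the plotter supply dock

### The job

One of these two closed cartridge cartons is full and the other is spent, and only their weight tells: lift the blue-banded carton some 5 cm clear of the desk and feel its weight for a moment, set it back down on the desk, then do the same with the orange-banded one. Stand the heavier carton lengthwise on the grey front apron of the supply dock and push it along, fully home against the back wall under the lip, so that the yellow sprung floor plate sinks under it. Leave the lighter carton standing upright on the desk, never tip a carton over, and do not disturb the mug, the stapler or the calculator.

Things in the scene. Friction and masses are not known exactly. Their poses are not given: they have to be found in the camera images.
- blue_mid (a point): closed white carton, blue band round its lower half, blue strip across its top; 100 mm long (its x), 56 wide (its y), 70 tall (its z), stiff; this point is its centre, 35 mm above its underside. It weighs 0.15 to 0.25 kg with a spent cartridge inside, 0.5 to 0.75 kg with a full one; either carton may be the full one
- orange_mid (a point): closed white carton, orange band round its lower half, orange strip across its top; 100 mm long (its x), 56 wide (its y), 70 tall (its z), stiff; this point is its centre, 35 mm above its underside. It weighs 0.15 to 0.25 kg with a spent cartridge inside, 0.5 to 0.75 kg with a full one; either carton may be the full one
- dock: fixed grey and black dock on the desk, 250 mm long (its x, from -125 at the apron end to +125 at the back wall), 110 wide (its y); origin at the centre of its underside. Apron x -125 to 0, bay x 0 to 119 mm between black rails 68 mm apart that stand 14 mm above the apron; their entry ends flare to about 96 mm apart at x = -35. Cartons go in lengthwise, either end first, pushed towards +x
- dock_apron (a point): centre of the set-down place on the dock's flat grey apron, at its surface, 22 mm above the desk (dock x = -62 mm); x axis points into the bay, z up
- dock_home (a point): point under the centre of a carton that is fully home (dock x = +69 mm), at the sunken plate's top, 16 mm above the desk; axes as the dock's. The back wall's inner face is 50 mm farther along x; a lip projects 30 mm from it, its underside 82 mm above the apron's level, so a carton cannot be lowered straight in
- plate (a joint): travel of the yellow sprung floor plate (116 by 66 mm) in the bay, m: 0 = up, flush with the apron, 0.006 = fully down. It takes about 3.3 N to start it and 4.2 N to hold it down, so it sinks fully under a full carton and stays up under a spent one
- mug: blue mug, bystander, 80 mm across, 95 mm tall, handle at its +y; origin at the centre of its underside
- stapler: red and black stapler, bystander, 130 mm long (its x), 34 mm wide, 60 mm tall; origin at the centre of its underside
- calculator: grey desk calculator, bystander, 150 mm (its x) by 100 mm, 22 mm tall; origin at the centre of its underside
Not all that is in view belongs to the job. What is shaped like the part that bears orange_mid but purple or red is not meant. Leave any red look-alike of the part that bears blue_mid alone.

How it is judged:
By the outcome, as a careful person would: the job done as asked, in the order asked, and still so for the second after the job is handed in, with the robot touching nothing.
It also fails if it takes over 72 s, if anything falls off the work surface, if the arm or the gripper's body presses on something with over 40 N, if the wrist force passes 120 N, or if a joint passes its speed limit or range.

### The arm

A 7-joint arm with a two-finger parallel gripper is mounted at the origin on the work surface. World frame = base frame: x ahead of the robot, y to its left, z up, the work surface at z = 0. Lengths are in mm, angles in rad, forces in N, time in s.
With the tool pointing down it reaches from about 400 to 925 mm from the base axis. Payload 4.1 kg.
Tool frame: the origin (TCP) lies at the very end of the fingers, on their centre line; the grasp point (between the pads) lies robot.grip_point_offset behind it (robot.grip_point_offset is the distance from the TCP to the grasp point, in mm); z points along the fingers, y is the line along which they close (so a half turn about z gives the same grasp; the last joint's range is limited). The gripper opens to 85 mm and grips with 20 to 120 N. Pads are 22 mm wide; open, the fingers measure 114 mm over their backs; the gripper's body (76 mm by 85 mm) begins 54 mm behind the grasp point. The pads swing forward as they close: fully open they stand 13 mm farther back than shut.
Start: joints at [-1.402, 0.398, 0.045, 1.537, -0.019, 1.207, -0.051], TCP at [171.974, 626.872, 231.347] pointing down, gripper open.
Joint ranges: [-2.82, 2.82], [-0.49, 2.23], [-1.37, 1.46], [0, 2.46], [-1.36, 4.5], [0.23, 2], [-2.94, 2.94]. Speed limits (rad/s): [2.57, 2.57, 3.14, 3.14, 3.14, 3.14, 3.14].

### API

Orientations are given as a 3x3 rotation matrix whose columns are the frame's x, y, z axes.
In Python, from cell import robot gives the robot as it stands.
- The arm moves only by the shell command python3 -m creep 'ROWS' [FORCE]. ROWS is text: rows parted by semicolons, each of 7 numbers parted by spaces: the turn, a rotation vector about the tool's x, y, z in rad, then the shift along the tool's x, y, z in cm, then the finger opening in cm, from 0 to 8.54. A call has 1 to 12 rows; each row is the pose to reach, as a shift and turn from the pose commanded when the call began, along the tool's axes at that moment; what a row does not reach only later rows make up. A row lasts 1/8 s, in which the tool goes at most 62.5 mm and 10.7 degrees, less where a joint would pass 70% of its speed; a pose out of reach is approached as far as the arm can. A call with a gripper value outside its range is refused whole. The fingers move at their own pace and stop on an object; FORCE is the grip in N (left out, the last holds). Time passes only in rows, so rows that repeat a pose let the fingers close. It gives the time, the measured TCP pose, the force, the opening and the grip force at its end, in the units of the state.
- robot.get_obs(): the state, without advancing time (a new reading comes with each control period).
- robot.grab_frame(name): name is "side" or "top"; returns the picture (400x640x3 uint8, red, green, blue); there is no depth.
- robot.camera_model(name): a dict with "intrinsics" (3x3 intrinsics, pixels), "dist_coeffs" ([k1, k2, p1, p2, k3] as OpenCV has them; the pictures are not rectified), "camera_from_world" (4x4, takes a point from world to camera coordinates). Camera axes: x right, y down, z forward; pixel columns grow to the right and rows downward; lengths in mm; the calibration is good to about 2 mm. A picture is of the moment at which its call begins. camera_model takes no time and is no camera call.
- robot.sign_off(): hands the job in; it is judged then, once.
The state is a dict: "clock": time; "q": joint angles; "dq": joint speeds; "joint_torque": joint torques, N m; "eef_pos": TCP position; "tcp_rot": TCP orientation; "force": force on the tool from outside, world axes, zero at the start; "torque": the same for the moment, N m; "width": opening from 0.0 (shut) to 1.0 (fully open); "grip_force": force on a finger pad.
Only numpy, scipy, OpenCV 4.12 (cv2) and the standard library are available. Lean on these libraries where they do the work, as an engineer would, in place of code of your own. Each camera call takes 0.05 s, during which the arm holds its last target. There are 200 camera calls.

## Working session

There is one attempt and no reset: what is moved stays moved. The work goes in short steps, Python scripts to look and compute and a shell command to move; the robot and the scene stay as the last step left them, time stands still between calls to the robot, and variables do not carry over. Pictures are saved under pics/ and viewed, at most 10 in all, crops included, and the job is handed in when it is done.

```bash
mkdir -p pics; python3 - <<'E'
from cell import robot
import cv2,numpy as np
for n in("top","side"):
    cv2.imwrite(f"pics/{n}0.png",robot.grab_frame(n)[...,::-1])
    m=robot.camera_model(n);print(n,np.round(m["intrinsics"],1).tolist(),m["dist_coeffs"],np.round(m["camera_from_world"],3).tolist())
o=robot.get_obs();print({k:np.round(v,3).tolist() for k,v in o.items()},robot.grip_point_offset)
E
```

```text
top [[381.8, 0.0, 329.7], [0.0, 381.8, 197.4], [0.0, 0.0, 1.0]] [-0.04584653  0.          0.          0.          0.        ] [[0.023, -0.999, -0.03, -2.639], [-0.99, -0.019, -0.14, 560.644], [0.14, 0.033, -0.99, 835.421], [0.0, 0.0, 0.0, 1.0]]
side [[481.2, 0.0, 319.4], [0.0, 481.2, 201.2], [0.0, 0.0, 1.0]] [-0.06183963  0.          0.          0.          0.        ] [[0.805, -0.593, -0.003, -455.418], [-0.459, -0.62, -0.637, 303.878], [0.376, 0.514, -0.771, 1145.46], [0.0, 0.0, 0.0, 1.0]]
{'clock': 0.1, 'q': [-1.402, 0.399, 0.045, 1.538, -0.019, 1.207, -0.051], 'dq': [-0.0, -0.001, -0.001, -0.004, -0.0, 0.001, -0.001], 'joint_torque': [0.004, -47.626, 1.37, -25.495, 0.012, 0.005, -0.0], 'eef_pos': [171.798, 626.285, 230.362], 'tcp_rot': [[-0.964, 0.264, -0.0], [0.264, 0.964, -0.002], [-0.0, -0.002, -1.0]], 'force': [0.632, -0.738, -0.842], 'torque': [0.013, 0.003, 0.036], 'grip_force': 0.0, 'width': 0.999} 18.700000000000003
```

View pics/top0.png

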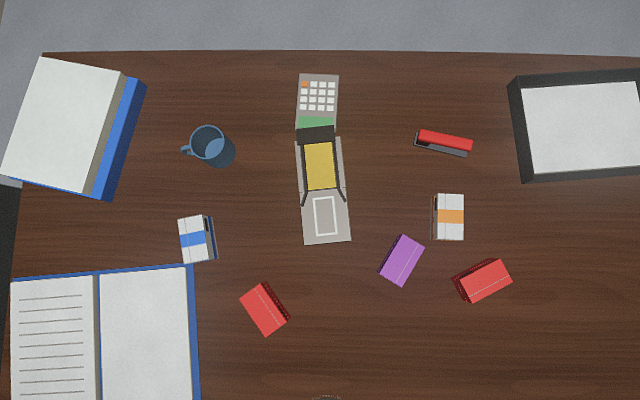

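View pics/side0.png

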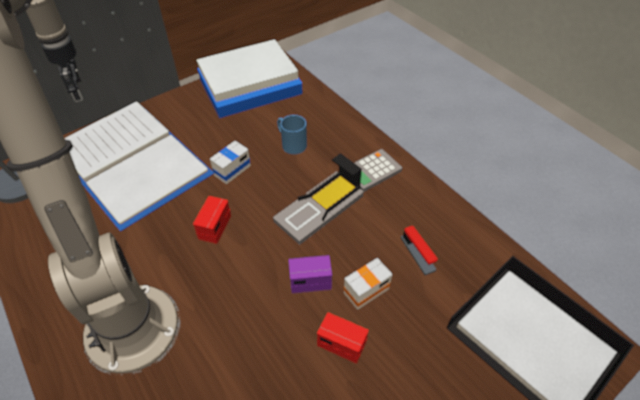

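The top view shows the blue carton near (194,239), the orange one near (450,217), the apron frame near (325,216) and the yellow plate near (320,165). The side view agrees. Both cartons stand upright, with their long axis roughly along world x.

```bash
cat > h.py <<'E'
from cell import robot
import cv2,numpy as np
def cast(n,uv,z):
    m=robot.camera_model(n);T=m["camera_from_world"];R=T[:3,:3];c=-R.T@T[:3,3]
    p=cv2.undistortPoints(np.float64(uv).reshape(-1,1,2),np.float64(m["intrinsics"]),np.float64(m["dist_coeffs"])).reshape(-1,2)
    d=np.c_[p,np.ones(len(p))]@R
    return (c+d*((z-c[2])/d[:,2])[:,None])[:,:2]
def proj(n,P):
    m=robot.camera_model(n);T=m["camera_from_world"]
    return cv2.projectPoints(np.float64(P).reshape(-1,1,3),cv2.Rodrigues(T[:3,:3])[0],T[:3,3],np.float64(m["intrinsics"]),np.float64(m["dist_coeffs"]))[0].reshape(-1,2)
def blob(mask,near,z,n="top"):
    k,l,s,c=cv2.connectedComponentsWithStats(mask.astype(np.uint8))
    ids=[i for i in range(1,k) if s[i,4]>30]
    i=min(ids,key=lambda i:np.hypot(*(c[i]-near)))
    cn=cv2.findContours((l==i).astype(np.uint8),cv2.RETR_EXTERNAL,cv2.CHAIN_APPROX_NONE)[0][0]
    w=cast(n,cn[:,0],z);r=cv2.minAreaRect(np.float32(w))
    b=cv2.boxPoints(r);e=[b[1]-b[0],b[2]-b[1]];e=max(e,key=np.linalg.norm)
    return np.round(r[0],1),np.round(r[1],1),round(float(np.degrees(np.arctan(e[1]/e[0]))),1),s[i,4],np.round(proj(n,np.c_[b,np.full(4,z)])).tolist()
E
python3 - <<'E'
from h import *
im=cv2.imread("pics/top0.png");h=cv2.cvtColor(im,cv2.COLOR_BGR2HSV).astype(int);H,S,V=h[...,0],h[...,1],h[...,2]
wh=(S<40)&(V>170)
def box(x0,y0,x1,y1):
    m=np.zeros(H.shape,bool);m[y0:y1,x0:x1]=1;return m
bl=box(170,205,225,272);orr=box(425,185,480,250)
blue=(H>100)&(H<125)&(S>110)&(V>120);orange=(H>5)&(H<25)&(S>120)&(V>180)
print("blue",blob((wh|blue)&bl,(194,239),70),"strip",blob(blue&bl,(193,239),70))
print("orange",blob((wh|orange)&orr,(450,217),70),"strip",blob(orange&orr,(451,216),70))
yel=(H>18)&(H<35)&(S>120)&(V>120)
print("plate",blob(yel,(320,165),22))
print("apron px hsv",h[235,327],h[150,301])
gr=(S<60)&(V>100)&box(290,185,360,250)
print("apron",blob(gr,(325,216),22)); 
wr=(S<40)&(V>200)&box(308,190,345,240); print("frame",blob(wr,(325,216),22))
c=np.hstack([cv2.resize(im[190:280,160:240],None,fx=4,fy=4),cv2.resize(im[125:215,290:370],None,fx=4,fy=4)]);
cv2.imwrite("pics/c1.png",np.hstack([cv2.resize(im[190:280,160:240],(320,360)),cv2.resize(im[120:255,280:370],(400,600))[:360] if 0 else cv2.resize(im[120:250,280:370],(250,360))]))
E
```

```text
blue (array([449. , 316.1]), array([123.2,  85.2]), 1.8, np.int32(1272), [[170.0, 271.0], [208.0, 271.0], [209.0, 215.0], [172.0, 215.0]]) strip (array([458.5, 310.6]), array([27.9, 56.1]), -77.4, np.int32(304), [[181.0, 247.0], [206.0, 242.0], [204.0, 230.0], [179.0, 235.0]])
orange (array([ 520.2, -256.5]), array([55.1, 99.9]), -1.4, np.int32(1124), [[463.0, 240.0], [463.0, 194.0], [438.0, 193.0], [438.0, 238.0]]) strip (array([ 520.9, -256.7]), array([54.7, 28.1]), 88.6, np.int32(318), [[463.0, 223.0], [463.0, 210.0], [438.0, 209.0], [438.0, 222.0]])
plate (array([639.5,  35.6]), array([111. ,  67.4]), 7.1, np.int32(1284), [[308.0, 190.0], [336.0, 187.0], [331.0, 141.0], [303.0, 144.0]])
apron px hsv [ 21  10 181] [15 23 66]
apron (array([522.9,  20.7]), array([130.4, 110.6]), 7.3, np.int32(2437), [[304.0, 245.0], [351.0, 240.0], [345.0, 184.0], [298.0, 189.0]])
frame (array([520.4,  21.1]), array([89.1, 49.9]), 7.0, np.int32(217), [[316.0, 236.0], [337.0, 234.0], [333.0, 196.0], [312.0, 198.0]])
```

View pics/c1.png

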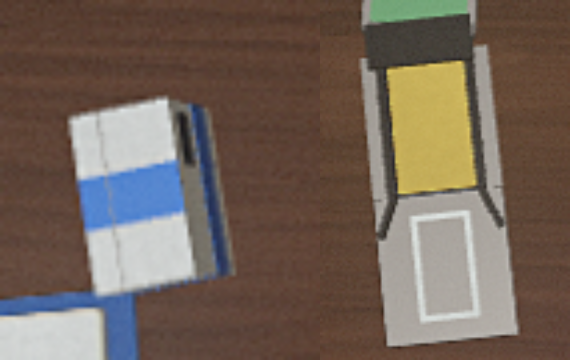

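The crop shows a clean blue carton top and the dock at about 7° with its apron clear. I'll refine the blue carton's angle and cross-check it in the side view.

```bash
cat >> h.py <<'E'
def go(x,y,z,yaw):
    "shift (cm, tool axes) and turn to bring TCP to x,y,z with tool y axis at world angle yaw (deg, mod 180)"
    o=robot.get_obs();R=np.array(o["tcp_rot"]);p=np.array(o["eef_pos"])
    a=np.degrees(np.arctan2(R[1,1],R[0,1]));d=(yaw-a+90)%180-90
    a2=np.radians(a+d);Y=np.array([np.cos(a2),np.sin(a2),0]);Z=np.array([0,0,-1.]);D=np.c_[np.cross(Y,Z),Y,Z]
    print("turn",cv2.Rodrigues(R.T@D)[0].ravel().round(3),"shift cm",(R.T@(np.array([x,y,z])-p)/10).round(2),"q7",round(o["q"][6],2))
E
python3 - <<'E'
from h import *
im=cv2.imread("pics/top0.png");h=cv2.cvtColor(im,cv2.COLOR_BGR2HSV).astype(int);H,S,V=h[...,0],h[...,1],h[...,2]
c=cast("top",[(177.5,219.3),(202,214.3),(208.7,259.3),(183.3,264)],70)
print(c.round(1).tolist(),c.mean(0).round(1))
for a,b in((3,0),(2,1),(2,3),(1,0)): v=c[b]-c[a];print(np.linalg.norm(v).round(1),np.degrees(np.arctan2(v[1],v[0])).round(1))
s=cv2.imread("pics/side0.png");h=cv2.cvtColor(s,cv2.COLOR_BGR2HSV).astype(int);H,S,V=h[...,0],h[...,1],h[...,2]
print("side blue",proj("side",[458.5,310.6,70]),blob((H>100)&(H<125)&(S>110)&(V>150),(232,153),70,"side")[:3])
print("side or",proj("side",[520.5,-256.6,70]),blob((H>5)&(H<25)&(S>120)&(V>180),(369,274),70,"side")[:3])
go(458.5,311,160,100)
E
```

```text
[[500.4, 347.7], [512.8, 292.4], [414.1, 270.7], [402.2, 327.1]] [457.4 309.5]
100.3 11.9
101.1 12.4
57.6 101.9
56.6 102.7
side blue [[228.23792167 152.92011411]] (array([457.8, 308.8]), array([23.7, 56.7]), -79.4)
side or [[367.50192241 275.87198022]] (array([ 521.6, -257.8]), array([57.7, 25.6]), 88.1)
turn [-0.002 -0.    -0.442] shift cm [-35.99 -22.81   7.08] q7 -0.05
```

```bash
python3 -m creep '0 0 -0.48 -36 -22.9 7 8.54;0 0 -0.48 -36 -22.9 7 8.54;0 0 -0.48 -36 -22.9 7 8.54;0 0 -0.48 -36 -22.9 7 8.54;0 0 -0.48 -36 -22.9 7 8.54;0 0 -0.48 -36 -22.9 7 8.54;0 0 -0.48 -36 -22.9 7 8.54;0 0 -0.48 -36 -22.9 7 8.54;0 0 -0.48 -36 -22.9 7 8.54;0 0 -0.48 -36 -22.9 7 8.54;0 0 -0.48 -36 -22.9 7 8.54;0 0 -0.48 -36 -22.9 7 8.54' 30; python3 -c "
from h import *
go(458,310,28,102.2)"
```

```text
clock: 1.6
eef_pos: [458.1, 311.6, 161.4]
tcp_rot: [[-0.977, -0.212, 0.0], [-0.212, 0.977, 0.0], [-0.0, 0.0, -1.0]]
force: [-0.7, -0.7, -0.1]
width: 1.0
grip_force: 0.0
turn [0.    0.    0.001] shift cm [ 0.04 -0.16 13.34] q7 1.16
```

```bash
python3 -m creep '0 0 0 0 -0.16 5 8.54;0 0 0 0 -0.16 9 8.54;0 0 0 0 -0.16 12 8.54;0 0 0 0 -0.16 13.3 8.54;0 0 0 0 -0.16 13.3 8.54;0 0 0 0 -0.16 13.3 4;0 0 0 0 -0.16 13.3 4;0 0 0 0 -0.16 13.3 4;0 0 0 0 -0.16 13.3 4;0 0 0 0 -0.16 13.3 4;0 0 0 0 -0.16 13.3 4;0 0 0 0 -0.16 13.3 4' 40
```

```text
clock: 3.1
eef_pos: [459.9, 310.3, 29.9]
tcp_rot: [[-0.978, -0.211, 0.002], [-0.211, 0.978, 0.002], [-0.003, 0.002, -1.0]]
force: [-0.5, 0.2, 5.9]
width: 0.65
grip_force: 43.4
```

```bash
python3 -m creep '0 0 0 0 0 -1 4;0 0 0 0 0 -2.5 4;0 0 0 0 0 -4 4;0 0 0 0 0 -5.5 4;0 0 0 0 0 -5.5 4;0 0 0 0 0 -5.5 4;0 0 0 0 0 -5.5 4;0 0 0 0 0 -5.5 4;0 0 0 0 0 -5.5 4;0 0 0 0 0 -5.5 4;0 0 0 0 0 -5.5 4;0 0 0 0 0 -5.5 4'; python3 - <<'E'
from h import *
cv2.imwrite("pics/s1.png",robot.grab_frame("side")[90:240,130:330,::-1].repeat(3,0).repeat(3,1))
print(robot.get_obs()["force"])
E
```

```text
clock: 4.6
eef_pos: [458.9, 309.3, 83.3]
tcp_rot: [[-0.978, -0.211, -0.0], [-0.211, 0.978, 0.0], [-0.0, 0.0, -1.0]]
force: [-0.2, 1.2, -5.5]
width: 0.655
grip_force: 44.3
[-0.31096261  1.40896849 -5.33487563]
```

View pics/s1.png

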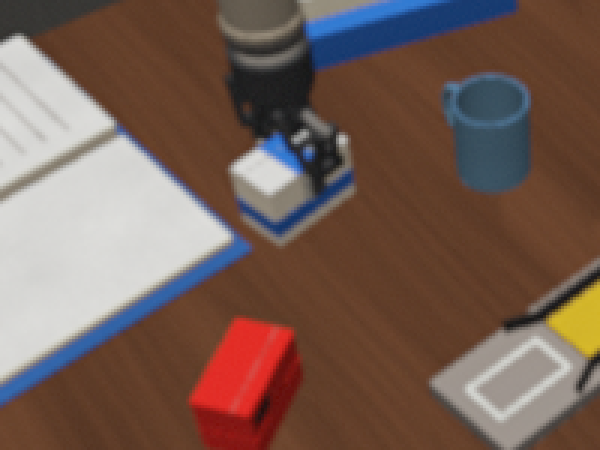

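The side view shows the blue carton hanging upright, well clear of the desk, and it reads about 5.3 N, which suggests it is full. Next I set it down and weigh the orange one.

```bash
python3 -m creep '0 0 0 0 0 2 4;0 0 0 0 0 4 4;0 0 0 0 0 5 4;0 0 0 0 0 5.4 4;0 0 0 0 0 5.4 4;0 0 0 0 0 5.4 4;0 0 0 0 0 5.4 8.54;0 0 0 0 0 5.4 8.54;0 0 0 0 0 5.4 8.54;0 0 0 0 0 5.4 8.54;0 0 0 0 0 5.4 8.54'; python3 -m creep '0 0 0 0 0 -3 8.54;0 0 0 0 0 -8 8.54;0 0 0 0 0 -15 8.54;0 0 0 0 0 -15 8.54;0 0 0 0 0 -15 8.54';python3 -c "
from h import *
go(521,-257,160,88.6)"
```

```text
clock: 6.02
eef_pos: [459.0, 309.3, 29.4]
tcp_rot: [[-0.978, -0.211, 0.0], [-0.211, 0.978, 0.0], [-0.0, 0.0, -1.0]]
force: [-0.4, -0.7, 0.3]
width: 1.002
grip_force: 0.0
clock: 6.65
eef_pos: [458.9, 309.2, 179.5]
tcp_rot: [[-0.978, -0.211, 0.0], [-0.211, 0.978, 0.001], [-0.001, 0.001, -1.0]]
force: [-0.8, 0.2, -0.8]
width: 0.998
grip_force: 0.0
turn [0.001 0.001 0.237] shift cm [  5.86 -56.66   1.92] q7 1.16
```

```bash
python3 -m creep '0 0 0.24 5.86 -56.7 1.9 8.54;0 0 0.24 5.86 -56.7 1.9 8.54;0 0 0.24 5.86 -56.7 1.9 8.54;0 0 0.24 5.86 -56.7 1.9 8.54;0 0 0.24 5.86 -56.7 1.9 8.54;0 0 0.24 5.86 -56.7 1.9 8.54;0 0 0.24 5.86 -56.7 1.9 8.54;0 0 0.24 5.86 -56.7 1.9 8.54;0 0 0.24 5.86 -56.7 1.9 8.54;0 0 0.24 5.86 -56.7 1.9 8.54;0 0 0.24 5.86 -56.7 1.9 8.54;0 0 0.24 5.86 -56.7 1.9 8.54'; python3 -c "
from h import *
go(521,-257,29,88.6)"
```

```text
clock: 8.15
eef_pos: [520.9, -254.9, 159.1]
tcp_rot: [[-1.0, 0.025, -0.002], [0.025, 1.0, 0.002], [0.002, 0.002, -1.0]]
force: [0.7, 1.1, -0.7]
width: 1.0
grip_force: 0.0
turn [ 0.002 -0.002 -0.001] shift cm [-0.04 -0.23 13.01] q7 2.11
```

```bash
python3 -m creep '0 0 0 0 -0.1 5 8.54;0 0 0 0 -0.1 9 8.54;0 0 0 0 -0.1 12 8.54;0 0 0 0 -0.1 13 8.54;0 0 0 0 -0.1 13 8.54;0 0 0 0 -0.1 13 4;0 0 0 0 -0.1 13 4;0 0 0 0 -0.1 13 4;0 0 0 0 -0.1 13 4;0 0 0 0 -0.1 13 4;0 0 0 0 -0.1 13 4;0 0 0 0 -0.1 13 4' 40; python3 -m creep '0 0 0 0 0 -1 4;0 0 0 0 0 -2.5 4;0 0 0 0 0 -4 4;0 0 0 0 0 -5.5 4;0 0 0 0 0 -5.5 4;0 0 0 0 0 -5.5 4;0 0 0 0 0 -5.5 4;0 0 0 0 0 -5.5 4;0 0 0 0 0 -5.5 4;0 0 0 0 0 -5.5 4;0 0 0 0 0 -5.5 4;0 0 0 0 0 -5.5 4'; python3 - <<'E'
from h import *
cv2.imwrite("pics/s2.png",robot.grab_frame("side")[200:350,270:470,::-1].repeat(3,0).repeat(3,1))
print(robot.get_obs()["force"])
E
```

```text
clock: 9.65
eef_pos: [522.3, -258.5, 31.8]
tcp_rot: [[-1.0, 0.028, 0.003], [0.028, 1.0, 0.0], [-0.003, 0.0, -1.0]]
force: [-0.6, 2.3, 6.8]
width: 0.65
grip_force: 43.9
clock: 11.15
eef_pos: [521.1, -258.4, 85.3]
tcp_rot: [[-1.0, 0.028, 0.0], [0.028, 1.0, 0.0], [-0.0, 0.0, -1.0]]
force: [-0.6, 0.3, -2.4]
width: 0.648
grip_force: 43.0
[ 0.26928009 -0.16982096 -2.77915484]
```

View pics/s2.png

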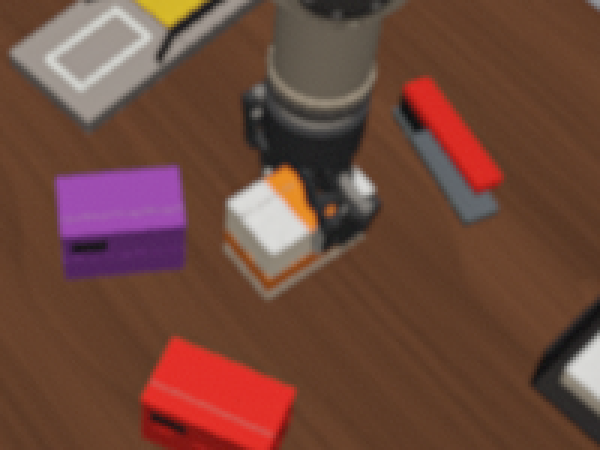

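The side view shows the orange carton lifted upright and clear of everything. It reads about 2.6 N, so blue is the full one. Next I set orange down and go back to blue.

```bash
python3 -m creep '0 0 0 0 0 2 4;0 0 0 0 0 4 4;0 0 0 0 0 5 4;0 0 0 0 0 5.4 4;0 0 0 0 0 5.4 4;0 0 0 0 0 5.4 4;0 0 0 0 0 5.4 8.54;0 0 0 0 0 5.4 8.54;0 0 0 0 0 5.4 8.54;0 0 0 0 0 5.4 8.54;0 0 0 0 0 5.4 8.54'; python3 -m creep '0 0 0 0 0 -3 8.54;0 0 0 0 0 -8 8.54;0 0 0 0 0 -15 8.54;0 0 0 0 0 -15 8.54;0 0 0 0 0 -15 8.54';python3 - <<'E'
from h import *
go(459,309.4,160,102.2)
im=robot.grab_frame("top")[...,::-1];cv2.imwrite("pics/t1.png",im)
h=cv2.cvtColor(im,cv2.COLOR_BGR2HSV).astype(int);H,S,V=h[...,0],h[...,1],h[...,2]
print(blob((H>100)&(H<125)&(S>110)&(V>120)&(np.arange(640)>170)&(np.arange(640)<207),(193,239),70)[:4])
E
```

```text
clock: 12.58
eef_pos: [521.1, -258.4, 31.2]
tcp_rot: [[-1.0, 0.028, 0.0], [0.028, 1.0, 0.0], [-0.0, 0.0, -1.0]]
force: [-0.3, -0.4, -0.2]
width: 0.999
grip_force: 0.0
clock: 13.2
eef_pos: [521.1, -258.2, 181.5]
tcp_rot: [[-1.0, 0.028, 0.001], [0.028, 1.0, 0.0], [-0.001, 0.0, -1.0]]
force: [-0.6, 0.0, -0.5]
width: 0.997
grip_force: 0.0
turn [ 0.     0.001 -0.24 ] shift cm [ 7.78 56.57  2.16] q7 2.11
(array([458.2, 310. ]), array([28. , 56.4]), -77.4, np.int32(308))
```

```bash
python3 -m creep '0 0 -0.24 7.8 56.6 2.1 8.54;0 0 -0.24 7.8 56.6 2.1 8.54;0 0 -0.24 7.8 56.6 2.1 8.54;0 0 -0.24 7.8 56.6 2.1 8.54;0 0 -0.24 7.8 56.6 2.1 8.54;0 0 -0.24 7.8 56.6 2.1 8.54;0 0 -0.24 7.8 56.6 2.1 8.54;0 0 -0.24 7.8 56.6 2.1 8.54;0 0 -0.24 7.8 56.6 2.1 8.54;0 0 -0.24 7.8 56.6 2.1 8.54;0 0 -0.24 7.8 56.6 2.1 8.54;0 0 -0.24 7.8 56.6 2.1 8.54'; python3 -c "
from h import *
go(459,309.4,29.5,102.2)"
```

```text
clock: 14.75
eef_pos: [459.0, 307.0, 159.3]
tcp_rot: [[-0.978, -0.208, -0.001], [-0.208, 0.978, -0.002], [0.002, -0.002, -1.0]]
force: [-0.5, -0.1, 0.0]
width: 1.003
grip_force: 0.0
turn [-0.002 -0.002 -0.004] shift cm [-0.07  0.26 12.98] q7 1.16
```

```bash
python3 -m creep '0 0 0 0 0.05 5 8.54;0 0 0 0 0.05 9 8.54;0 0 0 0 0.05 12 8.54;0 0 0 0 0.05 13 8.54;0 0 0 0 0.05 13 8.54;0 0 0 0 0.05 13 4;0 0 0 0 0.05 13 4;0 0 0 0 0.05 13 4;0 0 0 0 0.05 13 4;0 0 0 0 0.05 13 4;0 0 0 0 0.05 13 4;0 0 0 0 0.05 13 4' 40; python3 -m creep '0 0 0 0 0 -1 4;0 0 0 0 0 -3 4;0 0 0 0 0 -6 4;0 0 0 0 0 -9 4;0 0 0 0 0 -9 4;0 0 0 0 0 -9 4;0 0 0 0 0 -9 4'; python3 - <<'E'
from h import *
print(robot.get_obs()["force"])
# dock geometry: axis from frame->plate
for c in((520.4,21.1),):
    a=np.radians(7.1);print("apron",c,"home",np.array(c)+131*np.array([np.cos(a),np.sin(a)]))
E
```

```text
clock: 16.25
eef_pos: [459.8, 310.4, 31.9]
tcp_rot: [[-0.978, -0.211, 0.002], [-0.211, 0.978, 0.001], [-0.002, 0.001, -1.0]]
force: [-0.9, -1.8, 5.5]
width: 0.653
grip_force: 45.1
clock: 17.12
eef_pos: [457.3, 309.2, 118.4]
tcp_rot: [[-0.978, -0.211, -0.003], [-0.211, 0.978, -0.002], [0.003, -0.002, -1.0]]
force: [-0.5, -0.0, -7.0]
width: 0.649
grip_force: 44.2
[-0.54506644 -0.00902828 -7.00932287]
apron (520.4, 21.1) home [650.39548386  37.29179345]
```

```bash
python3 -c "
from h import *
go(520.7,20.9,118,97.1)"
```

```text
turn [-0.002 -0.003  0.088] shift cm [ -0.12 -29.52   0.09] q7 1.17
```

```bash
python3 -m creep '0 0 0.03 0 -5 0 4;0 0 0.06 0 -10 0 4;0 0 0.088 -0.1 -15 0 4;0 0 0.088 -0.1 -20 0 4;0 0 0.088 -0.1 -25 0 4;0 0 0.088 -0.1 -28 0 4;0 0 0.088 -0.1 -29.5 0 4;0 0 0.088 -0.1 -29.5 0 4;0 0 0.088 -0.1 -29.5 0 4;0 0 0.088 -0.1 -29.5 0 4;0 0 0.088 -0.1 -29.5 0 4'; python3 - <<'E'
from h import *
go(520.7,20.9,53,97.1);print(robot.get_obs()["force"])
im=robot.grab_frame("top")[...,::-1];cv2.imwrite("pics/t2.png",cv2.resize(im[110:260,240:400],None,fx=3.5,fy=3.5))
E
```

```text
clock: 18.5
eef_pos: [521.7, 23.0, 120.3]
tcp_rot: [[-0.992, -0.126, -0.0], [-0.126, 0.992, 0.0], [-0.0, 0.0, -1.0]]
force: [-0.1, 0.0, -6.0]
width: 0.65
grip_force: 45.7
turn [0.    0.    0.002] shift cm [ 0.13 -0.19  6.73] q7 1.68
[-0.0997855   0.03684442 -6.00435563]
```

View pics/t2.png

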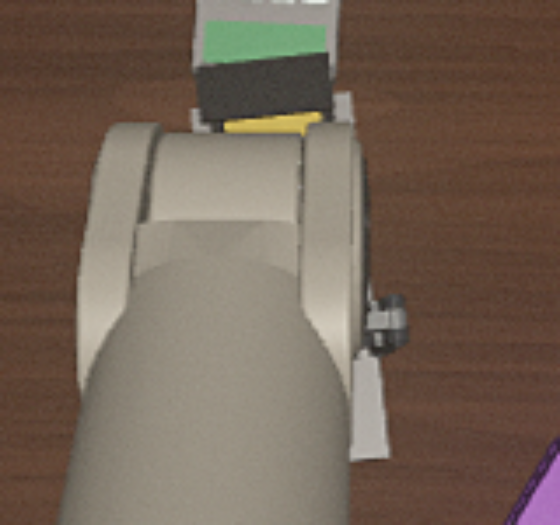

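The arm hides the carton in this view. I'll lower it slowly, watching the force.

```bash
python3 -m creep '0 0 0 0.1 -0.1 2 4;0 0 0 0.1 -0.15 4 4;0 0 0 0.1 -0.15 5.5 4;0 0 0 0.1 -0.15 6.2 4;0 0 0 0.1 -0.15 6.5 4;0 0 0 0.1 -0.15 6.5 4;0 0 0 0.1 -0.15 6.5 4;0 0 0 0.1 -0.15 6.5 4';python3 -c "
from h import *
go(520.7,20.9,53,97.1)
cv2.imwrite('pics/s3.png',robot.grab_frame('side')[130:280,230:430,::-1].repeat(3,0).repeat(3,1))"
```

```text
clock: 19.55
eef_pos: [521.3, 20.3, 55.7]
tcp_rot: [[-0.992, -0.124, 0.001], [-0.124, 0.992, 0.0], [-0.001, 0.0, -1.0]]
force: [-0.4, -0.9, -5.4]
width: 0.651
grip_force: 45.5
turn [0.    0.001 0.   ] shift cm [0.06 0.07 0.27] q7 1.72
```

View pics/s3.png

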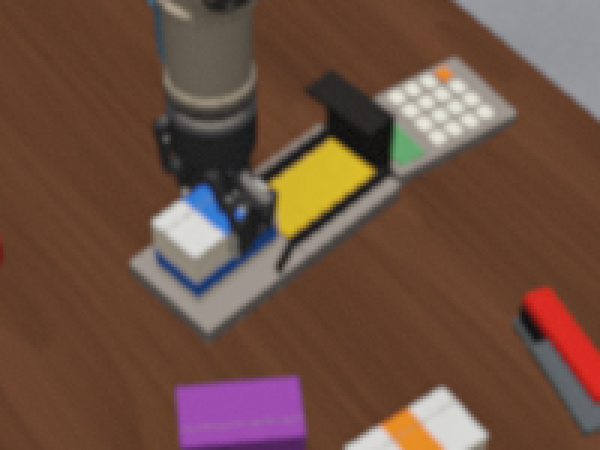

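The carton is centred just above the apron, clear of the rail ends, and still hanging at −5.4 N. I'll lower the last few millimetres.

```bash
python3 -m creep '0 0 0 0.05 0.05 0.1 4;0 0 0 0.05 0.05 0.2 4;0 0 0 0.05 0.05 0.3 4;0 0 0 0.05 0.05 0.35 4;0 0 0 0.05 0.05 0.35 4'
```

```text
clock: 20.23
eef_pos: [520.3, 20.8, 53.9]
tcp_rot: [[-0.992, -0.124, -0.001], [-0.124, 0.992, 0.001], [0.001, 0.001, -1.0]]
force: [-7.9, 0.6, 13.7]
width: 0.65
grip_force: 48.0
```

```bash
python3 -m creep '0 0 0 0 0 0 8.54;0 0 0 0 0 0 8.54;0 0 0 0 0 0 8.54;0 0 0 0 0 0 8.54;0 0 0 0 0 -2 8.54;0 0 0 0 0 -6 8.54;0 0 0 0 0 -10 8.54;0 0 0 0 0 -10 8.54;0 0 0 4 0 -10 3;0 0 0 9 0 -10 3;0 0 0 9 0 -10 3;0 0 0 9 0 -10 3';python3 - <<'E'
from h import *
u=np.array([np.cos(np.radians(7.1)),np.sin(np.radians(7.1))])
go(*(np.array([520.7,20.9])-88*u),45,97.1)
cv2.imwrite('pics/s4.png',robot.grab_frame('side')[130:280,230:430,::-1].repeat(3,0).repeat(3,1))
E
```

```text
clock: 21.72
eef_pos: [431.4, 9.7, 151.5]
tcp_rot: [[-0.992, -0.124, 0.0], [-0.124, 0.992, 0.0], [-0.0, 0.0, -1.0]]
force: [0.1, -0.2, 0.0]
width: 0.351
grip_force: 0.0
turn [0.    0.    0.001] shift cm [-0.2   0.   10.65] q7 1.61
```

View pics/s4.png

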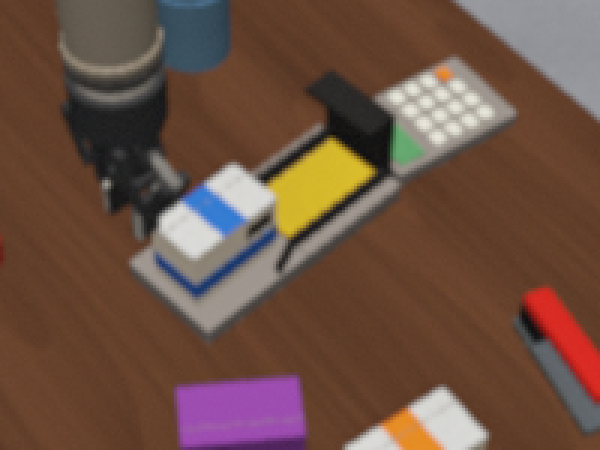

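The carton stands upright and aligned on the apron, with the gripper raised behind it. I'll come down and push.

```bash
python3 -m creep '0 0 0 0 0 4 3;0 0 0 0 0 8 3;0 0 0 0 0 10.6 3;0 0 0 0 0 10.6 3;0 0 0 -1 0 10.6 3;0 0 0 -2 0 10.6 3;0 0 0 -3 0 10.6 3;0 0 0 -4 0 10.6 3;0 0 0 -5 0 10.6 3;0 0 0 -6 0 10.6 3;0 0 0 -6 0 10.6 3'; python3 - <<'E'
from h import *
im=robot.grab_frame('side')[...,::-1];cv2.imwrite('pics/s5.png',im[130:280,230:430].repeat(3,0).repeat(3,1))
h=cv2.cvtColor(im,cv2.COLOR_BGR2HSV).astype(int);H,S,V=h[...,0],h[...,1],h[...,2]
m=(H>100)&(H<125)&(S>110)&(V>150);m[:160]=0;m[:,:270]=0
print(blob(m,(310,190),92,"side")[:4]); go(651,37.1,45,97.1)
E
```

```text
clock: 23.15
eef_pos: [492.8, 17.3, 46.1]
tcp_rot: [[-0.992, -0.124, 0.003], [-0.124, 0.992, 0.0], [-0.003, -0.0, -1.0]]
force: [0.3, -0.5, -0.5]
width: 0.349
grip_force: 0.0
(array([554.9,  22.9]), array([25.5, 54.8]), -82.1, np.int32(131))
turn [-0.     0.004  0.   ] shift cm [-1.596e+01  1.000e-02  1.700e-01] q7 1.72
```

View pics/s5.png

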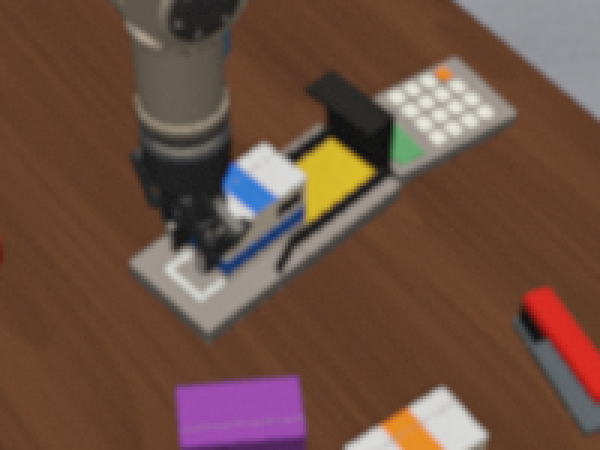

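The carton is sliding upright and straight into the flare, with its centre about 62 mm ahead of the TCP and about 97 mm left to go.

```bash
python3 -m creep '0 0 0 -0.8 0 0 3;0 0 0 -1.6 0 0 3;0 0 0 -2.4 0 0 3;0 0 0 -3.2 0 0 3;0 0 0 -4 0 0 3;0 0 0 -4.8 0 0 3;0 0 0 -5.6 0 0 3;0 0 0 -6.4 0 0 3;0 0 0 -7.2 0 0 3;0 0 0 -8 0 0 3;0 0 0 -8.5 0 0 3;0 0 0 -9 0 0 3'; python3 -m creep '0 0 0 -0.2 0 0 3;0 0 0 -0.4 0 0 3;0 0 0 -0.6 0 0 3;0 0 0 -0.8 0 0 3;0 0 0 -0.8 0 0 3'
```

```text
clock: 24.7
eef_pos: [580.2, 28.2, 45.8]
tcp_rot: [[-0.992, -0.124, -0.0], [-0.124, 0.992, 0.0], [0.0, 0.0, -1.0]]
force: [-2.6, -0.9, -1.4]
width: 0.351
grip_force: 0.0
clock: 25.32
eef_pos: [588.1, 29.1, 45.8]
tcp_rot: [[-0.992, -0.124, 0.0], [-0.124, 0.992, 0.0], [-0.0, 0.0, -1.0]]
force: [-2.6, -0.0, 0.2]
width: 0.352
grip_force: 0.0
```

Friction is only about 2.6 N and the wall hasn't been reached. I'll creep on until the force rises.

```bash
python3 -m creep '0 0 0 -0.1 0 0 3;0 0 0 -0.2 0 0 3;0 0 0 -0.3 0 0 3;0 0 0 -0.3 0 0 3'; python3 -m creep '0 0 0 -0.1 0 0 3;0 0 0 -0.2 0 0 3;0 0 0 -0.2 0 0 3'
```

```text
clock: 25.82
eef_pos: [588.6, 29.1, 45.0]
tcp_rot: [[-0.992, -0.124, -0.005], [-0.124, 0.992, -0.0], [0.005, 0.0, -1.0]]
force: [-6.8, -0.9, -0.3]
width: 0.352
grip_force: 0.0
clock: 26.2
eef_pos: [589.1, 29.0, 44.6]
tcp_rot: [[-0.992, -0.123, -0.008], [-0.123, 0.992, -0.001], [0.008, 0.0, -1.0]]
force: [-8.7, -1.0, 0.3]
width: 0.35
grip_force: 0.0
```

The force rises against the wall at the predicted spot. I'll back off, raise the gripper and look.

```bash
python3 -m creep '0 0 0 1 0 0 3;0 0 0 3 0 0 3;0 0 0 6 0 0 3;0 0 0 9 0 -3 3;0 0 0 14 0 -8 3;0 0 0 18 0 -14 3;0 0 0 18 0 -14 3;0 0 0 18 0 -14 3;0 0 0 18 0 -14 3'; python3 - <<'E'
from h import *
s=robot.grab_frame('side')[...,::-1];t=robot.grab_frame('top')[...,::-1]
cv2.imwrite('pics/f.png',np.hstack([cv2.resize(s[110:330,230:450],(400,400)),cv2.resize(t[60:280,270:490],(400,400))]))
im=s;h=cv2.cvtColor(im,cv2.COLOR_BGR2HSV).astype(int);H,S,V=h[...,0],h[...,1],h[...,2]
m=(H>100)&(H<125)&(S>110)&(V>150);m[:150]=0;m[:,:300]=0
for z in(92,86):print(z,blob(m,(335,165),z,"side")[:4])
for z in(92,86):print(proj("side",[650.7,37.2,z]),proj("top",[650.7,37.2,z]))
E
```

```text
clock: 27.32
eef_pos: [415.1, 7.6, 185.6]
tcp_rot: [[-0.992, -0.124, 0.002], [-0.124, 0.992, 0.0], [-0.002, 0.0, -1.0]]
force: [0.7, 0.2, -0.7]
width: 0.352
grip_force: 0.0
92 (array([646.4,  31.1]), array([24., 56.]), -82.8, np.int32(131))
86 (array([649.9,  35.4]), array([24.1, 56.3]), -82.8, np.int32(131))
[[336.0412253 173.8679162]] [[317.24270863 153.13211831]]
[[335.99063741 175.33087055]] [[317.41160717 153.82508058]]
```

View pics/f.png

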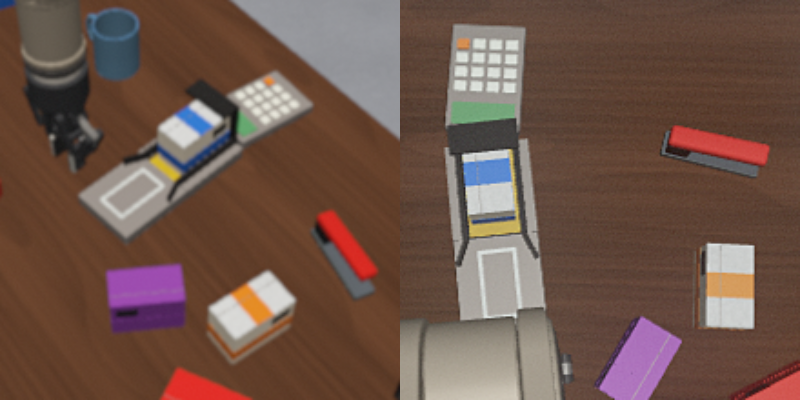

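The blue carton is upright between the rails under the lip. The side-view ray at the sunken height puts its centre at (650,35), and home is (651,37). The orange carton stands on the desk, and the mug, stapler and calculator have not moved.

```bash
python3 -c "
from cell import robot
print(robot.sign_off())"
```

```text
the job is handed in; nothing more can be done
None
```

The blue carton was the heavier (about 5.3–7 N against 2.6 N for orange); it stands home against the dock's back wall with the plate sunk as far as the side view shows, orange stands upright on the desk, and the job was handed in at about 27 s.

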